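# Scoop the die buffers out of the slug pan

## Robot

A 6-joint arm with a two-finger parallel gripper is mounted at the origin on the work surface. World frame = base frame: x ahead of the robot, y to its left, z up, the work surface at z = 0. Lengths are in m, angles in rad, forces in N, time in s.
With the tool pointing down it reaches from about 0.275 to 0.75 m from the base axis. Payload 10.2 kg.
Tool frame: the origin (TCP) lies between the finger pads; the fingertips stand 19 mm ahead of it and the grasp point (between the pads) is the TCP; z points along the fingers, y is the line along which they close (so a half turn about z gives the same grasp; the last joint's range is limited). The gripper opens to 88 mm and grips with 3 to 60 N. Pads are 18 mm wide; open, the fingers measure 123 mm over their backs; the gripper's body (75 mm by 187 mm) begins 45 mm behind the grasp point.
Start: joints at [-1.554, 0.313, 1.498, -0, 1.331, -0.223], TCP at [0.125, -0.51, 0.258] pointing down, gripper open.
Joint ranges: [-2.94, 2.94], [-0.97, 2.17], [0.19, 2.56], [-1.23, 4.37], [0.02, 3.11], [-2.88, 2.88]. Speed limits (rad/s): [2.39, 2.39, 3.01, 3.14, 3.14, 3.14].

## Interface

Orientations are given as a unit quaternion [w, x, y, z].
In Python, from station import r gives the robot as it stands.
- The arm moves only by the shell command python3 -m inch 'ROWS' [FORCE]. ROWS is JSON, a list of rows, each an object with "delta_pos": the shift along the tool's x, y, z in m, a list of three; "turn": the turn about the tool's z in degrees; "grip": the opening, from 0 (shut) to 1 (fully open). In form: [{"delta_pos": [dx, dy, dz], "turn": turn, "grip": grip}, ...]. A call has exactly 10 rows; each row shifts and turns the commanded pose from where the row before left it, along the tool's axes as they then stand; what a row does not reach is not made up. A row lasts 1/12 s, in which the tool goes at most 41.7 mm and 7.16 degrees, less where a joint would pass 70% of its speed; a pose out of reach is approached as far as the arm can. A call is refused whole if a number of a shift passes 0.0417 or a number of a turn 7.16, either way. A call with a gripper value outside its range is refused whole. The fingers move at their own pace and stop on an object; FORCE is the grip in N (left out, the last holds). Time passes only in rows, so rows that do not move let the fingers close, or fill a call up. It gives the time, the measured TCP pose, the force, the opening and the grip force at its end, in the units of the state.
- r.read_state(): the state, without advancing time (a new reading comes with each control period).
- r.read_camera(name): name is "scene" or "top"; returns the picture (480x640x3 uint8, red, green, blue); there is no depth.
- r.calibration(name): a dict with "mtx" (3x3 intrinsics, pixels), "world_from_camera" (4x4, takes a point from camera to world coordinates). Camera axes: x right, y down, z forward; pixel columns grow to the right and rows downward; lengths in m; the calibration is good to about 2 mm. A picture is of the moment at which its call begins. calibration takes no time and is no camera call.
- r.close_job(): hands the job in; it is judged then, once.
The state is a dict: "time_s": time; "joint_pos": joint angles; "joint_velocities": joint speeds; "joint_efforts": joint torques, N m; "position": TCP position; "tcp_rot": TCP orientation; "wrist_force": force on the tool from outside, world axes, zero at the start; "torque": the same for the moment, N m; "finger_gap": finger opening in m; "finger_force": force on a finger pad.
Only numpy, scipy, OpenCV 4.12 (cv2) and the standard library are available. Lean on these libraries where they do the work, as an engineer would, in place of code of your own. Each camera call takes 0.05 s, during which the arm holds its last target. There are 200 camera calls.

## Task

Three yellow urethane buffers have ended up among the punching slugs in the metal catch pan: scoop them out with the slotted wire scoop so that the slugs drop back and all stay in the pan, and tip the buffers into the blue tray (more than one scoop is fine). Then set the scoop down upright on the bare bench, clear of the pan and the tray. Do not touch the buffers or the slugs with the fingers, and leave the other things on the bench where they are.

Things in the scene. Friction and masses are not known exactly. Their poses are not given: they have to be found in the camera images.
- scoop: wire scoop of 4 mm wire, 88 mm wide, 0.16 kg, standing level. Origin: under the middle of its floor; x to its open nose, z up. Floor: five straight tines along x at y = 0, +-21, +-42 mm (17 mm clear slots), undersides at z = 0, open tips at x = 50 mm, bending up at x = -40 mm into a back grid at x = -50, 38 mm high; wire sides as high at the back slope down to x = 22 mm. Oily (friction 0.3)
- scoop_grip (a point): middle of the scoop's red handle, a bar 66 mm long (along the scoop's x), 18 mm wide (along its y) and 26 mm tall, above the rear of the basket: 22 mm behind the scoop's origin and 84 mm above the underside of the tines; the bar's underside is 71 mm up. Same axes as the scoop. Pinch it across its 18 mm width from above
- pan: bright sheet-metal catch pan, open at the top, fixed to the bench. Origin: middle of its underside. Inside 290 mm long (its x) by 116 mm wide (its y); floor top 4 mm, rim 50 mm above the bench, walls 4 mm, vertical. The buffers and slugs lie in its +x part (from 30 mm behind the middle to the +x end wall); the 100 mm at the -x end is clear
- tray: blue plastic parts tray, open at the top, empty, fixed to the bench. Origin: middle of its underside. Outside 160 mm (its x) by 190 mm (its y) by 45 mm tall, walls and floor 4 mm
- buffer_a: yellow urethane die buffer, a stiff cylinder 28 mm in diameter, 30 mm long, 5 mm chamfers and an 11 mm bore, 20 g, lying in the pan on its side. Origin at its centre, x along its axis. Slippery with oil (friction about 0.3); it rolls easily
- buffer_b: yellow urethane die buffer, a stiff cylinder 28 mm in diameter, 30 mm long, 5 mm chamfers and an 11 mm bore, 20 g, lying in the pan on its side. Origin at its centre, x along its axis. Slippery with oil (friction about 0.3); it rolls easily
- buffer_c: yellow urethane die buffer, a stiff cylinder 28 mm in diameter, 30 mm long, 5 mm chamfers and an 11 mm bore, 20 g, lying in the pan on its side. Origin at its centre, x along its axis. Slippery with oil (friction about 0.3); it rolls easily
- slug_0: dark grey steel punching slug, 12 mm in diameter and 10 mm tall, 10 g, loose in the pan. Origin at its centre, z along its axis
- slug_1: dark grey steel punching slug, 12 mm in diameter and 10 mm tall, 10 g, loose in the pan. Origin at its centre, z along its axis
- slug_2: dark grey steel punching slug, 12 mm in diameter and 10 mm tall, 10 g, loose in the pan. Origin at its centre, z along its axis
- slug_3: dark grey steel punching slug, 12 mm in diameter and 10 mm tall, 10 g, loose in the pan. Origin at its centre, z along its axis
- slug_4: dark grey steel punching slug, 12 mm in diameter and 10 mm tall, 10 g, loose in the pan. Origin at its centre, z along its axis
- screwdriver: bystander: screwdriver with a green handle, 180 mm long, lying beyond the pan; origin near its middle at its underside
- guide_bush_1: bystander: shouldered steel guide bush standing upright, 36 mm in diameter, 47 mm tall; origin at its underside
- guide_bush_2: bystander: a second guide bush, same size; origin at its underside
- hex_keys: bystander: folding hex key set, orange, 105 x 26 x 18 mm, lying between the robot's base and the pan; origin at its underside
- mallet: bystander: soft-face mallet with a wooden handle, 200 mm long, 35 mm tall, lying between the robot's base and the pan; origin near its middle at its underside

How it is judged:
By the outcome, as a careful person would: the job done as asked, in the order asked, and still so for the second after the job is handed in, with the robot touching nothing.
It also fails if it takes over 72 s, if anything falls off the work surface, if the arm or the gripper's body presses on something with over 40 N, if the wrist force passes 120 N, or if a joint passes its speed limit or range.

## Working session

There is one attempt and no reset: what is moved stays moved. The work goes in short steps, Python scripts to look and compute and a shell command to move; the robot and the scene stay as the last step left them, time stands still between calls to the robot, and variables do not carry over. Pictures are saved under pics/ and viewed, at most 10 in all, crops included, and the job is handed in when it is done.

```bash
mkdir -p pics; ls
python3 - <<'E'
from station import r
import cv2
for n in("scene","top"):
    cv2.imwrite(f"pics/{n}0.png",r.read_camera(n)[:,:,::-1]); c=r.calibration(n); print(n,c["mtx"],c["world_from_camera"])
print(r.read_state())
E
```

```text
pics
scene [[491.53472627   0.         319.72464385]
 [  0.         491.53472627 232.84807189]
 [  0.           0.           1.        ]] [[-0.38187534  0.76217302 -0.52274613  1.04960492]
 [ 0.92418115  0.31966816 -0.20904897  0.1749406 ]
 [ 0.00777381 -0.56294276 -0.82645932  0.83584852]
 [ 0.          0.          0.          1.        ]]
top [[597.63132005   0.         318.54596195]
 [  0.         597.63132005 239.86271413]
 [  0.           0.           1.        ]] [[ 0.00415829 -0.99421903  0.10729039  0.45415315]
 [-0.99990736 -0.00552449 -0.01243965  0.00793158]
 [ 0.01296046 -0.10722872 -0.9941499   1.41116614]
 [ 0.          0.          0.          1.        ]]
{'time_s': 0.1, 'joint_pos': array([-1.55442093e+00,  3.13402288e-01,  1.49833297e+00, -9.94163099e-06,
        1.33099374e+00, -2.23433492e-01]), 'joint_velocities': array([-0.00019936, -0.00165153, -0.00208212,  0.00049674,  0.00022164,
       -0.00157064]), 'joint_efforts': array([ 4.16039955e-03, -4.02811146e+01, -2.52640039e+01,  6.95340475e-02,
        3.42901773e-02, -6.32533283e-05]), 'position': array([ 0.12466215, -0.50979051,  0.25722466]), 'tcp_rot': array([-5.65625002e-04,  9.92819769e-01,  1.19618491e-01,  5.39148426e-05]), 'wrist_force': array([-0.28601148, -0.18341097,  1.11465684]), 'torque': array([0.03085406, 0.0601739 , 0.06728942]), 'finger_force': 0.0, 'finger_gap': 0.0880601714439183}
```

View pics/scene0.png

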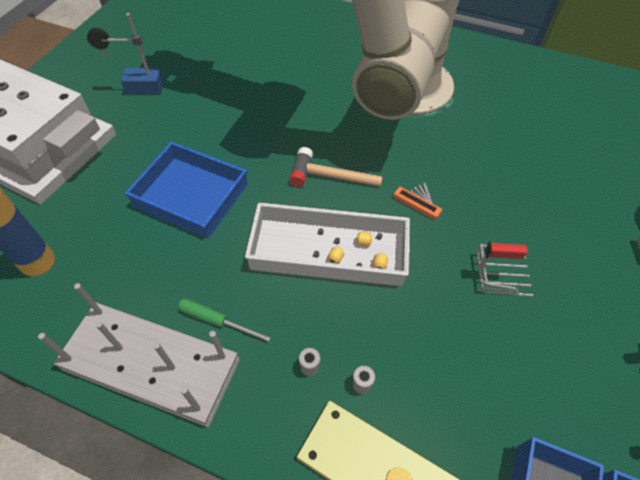

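View pics/top0.png

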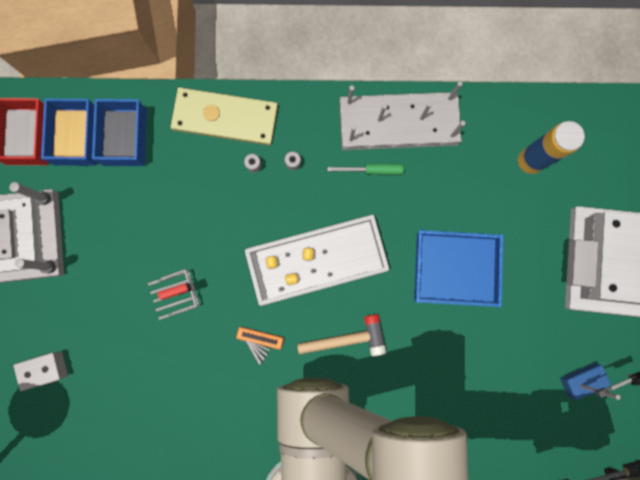

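The first views show the scoop at (172,292) in the top image, with its nose to the left. The pan is at (316,259) with the buffers at its left end, and the tray is at (459,268). Next I'll enlarge crops to get exact pixels.

```bash
cat > h.py <<'E'
import numpy as np, cv2
from station import r
def ray(n,u,v):
    c=r.calibration(n); T=c["world_from_camera"]; d=T[:3,:3]@np.linalg.solve(c["mtx"],[u,v,1.]); return T[:3,3],d
def plane(n,u,v,z):
    o,d=ray(n,u,v); return o+d*(z-o[2])/d[2]
def tri(uv1,uv2):
    (o1,d1),(o2,d2)=ray("top",*uv1),ray("scene",*uv2)
    s=np.linalg.lstsq(np.c_[d1,-d2],o2-o1,rcond=None)[0]; a,b=o1+d1*s[0],o2+d2*s[1]
    return (a+b)/2,np.linalg.norm(a-b)
def crop(n,name,x0,y0,w,h,k,img=None):
    im=r.read_camera(n)[:,:,::-1] if img is None else img
    c=cv2.resize(im[y0:y0+h,x0:x0+w],None,fx=k,fy=k,interpolation=cv2.INTER_CUBIC)
    for i in range(0,w,20): cv2.putText(c,str(x0+i),(i*k,10),0,.35,(255,0,255),1); cv2.line(c,(i*k,12),(i*k,18),(255,0,255),1)
    for j in range(0,h,20): cv2.putText(c,str(y0+j),(0,j*k+4),0,.35,(255,0,255),1)
    cv2.imwrite(f"pics/{name}.png",c)
E
python3 - <<'E'
from h import *
crop("top","t1",140,205,260,110,3,cv2.imread("pics/top0.png"))
crop("scene","s1",240,195,300,110,2,cv2.imread("pics/scene0.png"))
a,b=cv2.imread("pics/t1.png"),cv2.imread("pics/s1.png")
b=cv2.copyMakeBorder(b,0,0,0,a.shape[1]-b.shape[1],cv2.BORDER_CONSTANT)
cv2.imwrite("pics/c1.png",np.vstack([a,b]))
E
```

```text
(no output)
```

View pics/c1.png

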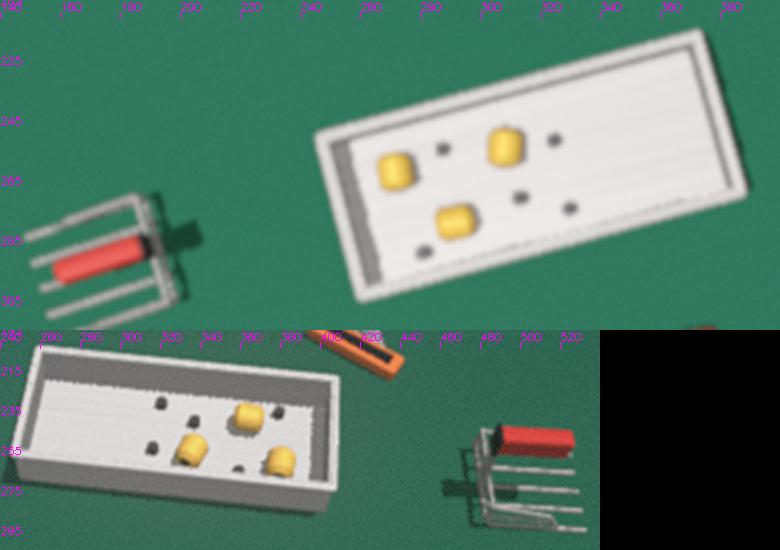

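Run:
```python
from h import *
np.set_printoptions(precision=4,suppress=True)
def red(f,x0,x1,y0,y1):
    im=cv2.imread(f).astype(int); m=((im[:,:,2]>150)&(im[:,:,1]<100)); m[:,:x0]=0;m[:,x1:]=0;m[:y0]=0;m[y1:]=0
    p=np.argwhere(m)[:,::-1].astype(np.float32); return p.mean(0),cv2.minAreaRect(p)
t=red("pics/top0.png",140,210,260,320); s=red("pics/scene0.png",470,540,230,270); print(t,s)
P,e=tri(t[0],s[0]); print("handle",P,e)
b=plane("top",188,287,.097);f=plane("top",158.3,295.7,.097); print("handle ends",b,f,np.degrees(np.arctan2(*(f-b)[1::-1])))
# tine tips: line ends top image
for cx,cy in [(25,238),(33,264),(42,289),(48,316)]: print("tip",plane("top",140+cx/3,205+cy/3,.002))
C=[plane("top",*q,.05) for q in [(245.3,249.3),(374,215),(389.3,269.7),(260.3,305.7)]]
print("pan",*C,"mid",np.mean(C,0)); 
ax=(C[0]+C[3]-C[1]-C[2])/2; print("len",np.linalg.norm(ax),"yaw",np.degrees(np.arctan2(ax[1],ax[0])))
print("pan z check",tri((245.3,249.3),(240+338/2,195+(376-330)/2)))
D=[plane("top",*q,.045) for q in [(418,231),(503,235),(501,306),(415,303)]]; print("tray",*D,np.mean(D,0))
o=np.mean(C,0);x=ax/np.linalg.norm(ax);y=np.array([-x[1],x[0],0])
for n,cx,cy in [("b1",396,172),("b2",505,147),("b3",456,221)]:
    p=plane("top",140+cx/3,205+cy/3,.020); print(n,p,"pan xy",(p-o)@x,(p-o)@y)
for cx,cy in [(443,149),(554,140),(520,198),(569,208),(425,252)]:
    p=plane("top",140+cx/3,205+cy/3,.01); print("slug",(p-o)@x,(p-o)@y)
```

```text
(array([172.456 , 291.0385], dtype=float32), ((172.1000213623047, 291.29998779296875), (7.589465141296387, 29.725406646728516), 71.56504821777344)) (array([508.8015, 247.787 ], dtype=float32), ((508.51556396484375, 247.75099182128906), (35.430870056152344, 7.922042369842529), 3.5763344764709473))
handle [0.4817 0.3112 0.0971] 0.0019631713843798236
handle ends [0.4907 0.2766 0.097 ] [0.4715 0.3407 0.097 ] 106.69195253661736
tip [0.4992 0.3889 0.002 ]
tip [0.4789 0.382  0.002 ]
tip [0.4596 0.3743 0.002 ]
tip [0.4387 0.369  0.002 ]
pan [0.5784 0.1581 0.05  ] [ 0.6594 -0.1366  0.05  ] [ 0.5335 -0.1709  0.05  ] [0.4506 0.122  0.05  ] mid [ 0.5555 -0.0069  0.05  ]
len 0.30499730324942637 yaw 105.57754757727616
pan z check (array([0.5653, 0.1382, 0.2008]), np.float64(0.00660566820648803))
tray [ 0.6234 -0.2386  0.045 ] [ 0.6153 -0.4354  0.045 ] [ 0.4522 -0.426   0.045 ] [ 0.4581 -0.2295  0.045 ] [ 0.5372 -0.3324  0.045 ]
b1 [0.551  0.0988 0.02  ] pan xy 0.10292278136322283 -0.024090845238719592
b2 [0.571  0.0142 0.02  ] pan xy 0.016161970016698453 -0.020583744055915003
b3 [0.5132 0.0518 0.02  ] pan xy 0.06788354549783766 0.02490381502019759
slug 0.06324656710910333 -0.03268518748410154
slug -0.022546684153355277 -0.01659302783043477
slug 0.015180191146398214 0.020270956418607728
slug -0.019691928547509587 0.03791254079060808
slug 0.09760818619763004 0.041319686178724446
```

```bash
python3 - <<'E'
from h import *
# pan rim corner heights from two views: near-base +x corner, near-base -x corner; tray near +y..: 
for n,a,b in [("pan BL",(260.3,305.7),(409,218)),("pan BR",(389.3,269.7),(260,203)),("pan TL",(245.3,249.3),(407.5,275)),("tray TL",(418,231),(204.5,223)),("tray BL",(415,303),(246,179))]: print(n,tri(a,b))
E
python3 -m inch '[{"delta_pos":[0,0,0],"turn":-6.7,"grip":1},{"delta_pos":[0,0,0],"turn":-6.7,"grip":1},{"delta_pos":[0,0,0],"turn":-6.7,"grip":1},{"delta_pos":[0,0,0],"turn":-6.7,"grip":1},{"delta_pos":[0,0,0],"turn":-6.7,"grip":1},{"delta_pos":[0,0,0],"turn":-6.7,"grip":1},{"delta_pos":[0,0,0],"turn":-6.7,"grip":1},{"delta_pos":[0,0,0],"turn":-6.7,"grip":1},{"delta_pos":[0,0,0],"turn":-6.7,"grip":1},{"delta_pos":[0,0,0],"turn":-6.7,"grip":1}]'
python3 -m inch '[{"delta_pos":[0,0,0],"turn":-6.7,"grip":1},{"delta_pos":[0,0,0],"turn":-6.7,"grip":1},{"delta_pos":[0,0,0],"turn":-6.7,"grip":1},{"delta_pos":[0,0,0],"turn":-6.7,"grip":1},{"delta_pos":[0.028,0.0244,0],"turn":0,"grip":1},{"delta_pos":[0.028,0.0244,0],"turn":0,"grip":1},{"delta_pos":[0.028,0.0244,0],"turn":0,"grip":1},{"delta_pos":[0.028,0.0244,0],"turn":0,"grip":1},{"delta_pos":[0.028,0.0244,0],"turn":0,"grip":1},{"delta_pos":[0.028,0.0244,0],"turn":0,"grip":1}]'
python3 -m inch '[{"delta_pos":[0.028,0.0244,0],"turn":0,"grip":1},{"delta_pos":[0.028,0.0244,0],"turn":0,"grip":1},{"delta_pos":[0.028,0.0244,0],"turn":0,"grip":1},{"delta_pos":[0.028,0.0244,0],"turn":0,"grip":1},{"delta_pos":[0.028,0.0244,0],"turn":0,"grip":1},{"delta_pos":[0.028,0.0244,0],"turn":0,"grip":1},{"delta_pos":[0.028,0.0244,0],"turn":0,"grip":1},{"delta_pos":[0.028,0.0244,0],"turn":0,"grip":1},{"delta_pos":[0.028,0.0244,0],"turn":0,"grip":1},{"delta_pos":[0.028,0.0244,0],"turn":0,"grip":1}]'
python3 -m inch '[{"delta_pos":[0.028,0.0244,0],"turn":0,"grip":1},{"delta_pos":[0.028,0.0244,0],"turn":0,"grip":1},{"delta_pos":[0.028,0.0244,0],"turn":0,"grip":1},{"delta_pos":[0.028,0.0244,0],"turn":0,"grip":1},{"delta_pos":[0.028,0.0244,0],"turn":0,"grip":1},{"delta_pos":[0.028,0.0244,0],"turn":0,"grip":1},{"delta_pos":[0.028,0.0244,0],"turn":0,"grip":1},{"delta_pos":[0.028,0.0244,0],"turn":0,"grip":1},{"delta_pos":[0,0,0],"turn":0,"grip":1},{"delta_pos":[0,0,0],"turn":0,"grip":1}]'
```

```text
pan BL (array([0.45026838, 0.12377183, 0.04800924]), np.float64(0.003267067908030405))
pan BR (array([ 0.53197064, -0.16728453,  0.04844005]), np.float64(0.008136936394587698))
pan TL (array([0.57808336, 0.15895953, 0.05189136]), np.float64(0.002209194311213276))
tray TL (array([ 0.6220511 , -0.2366695 ,  0.05714298]), np.float64(0.00047660201643026683))
tray BL (array([ 0.45856905, -0.236103  ,  0.01153154]), np.float64(0.0016376461074897122))
time_s: 0.93
position: [0.1247, -0.5099, 0.2574]
tcp_rot: [-0.0, 0.76, 0.65, 0.0]
wrist_force: [-0.3, -0.7, 0.8]
finger_gap: 0.0881
finger_force: 0.0
time_s: 1.77
position: [0.2139, -0.3038, 0.2574]
tcp_rot: [-0.0, 0.591, 0.806, 0.0]
wrist_force: [0.6, -0.7, -0.1]
finger_gap: 0.088
finger_force: 0.0
time_s: 2.6
position: [0.3621, 0.0369, 0.2577]
tcp_rot: [0.0, 0.591, 0.807, 0.0]
wrist_force: [-0.1, -1.1, 0.7]
finger_gap: 0.088
finger_force: 0.0
time_s: 3.43
position: [0.4804, 0.3082, 0.2565]
tcp_rot: [-0.0, 0.59, 0.807, -0.001]
wrist_force: [-0.3, 0.2, 0.4]
finger_gap: 0.0884
finger_force: 0.0
```

```bash
python3 -m inch '[{"delta_pos":[0.001,0.001,0.02],"turn":0,"grip":1},{"delta_pos":[0,0,0.03],"turn":0,"grip":1},{"delta_pos":[0,0,0.03],"turn":0,"grip":1},{"delta_pos":[0,0,0.03],"turn":0,"grip":1},{"delta_pos":[0,0,0.025],"turn":0,"grip":1},{"delta_pos":[0,0,0.02],"turn":0,"grip":1},{"delta_pos":[0,0,0.012],"turn":0,"grip":1},{"delta_pos":[0,0,0.005],"turn":0,"grip":1},{"delta_pos":[0,0,0],"turn":0,"grip":1},{"delta_pos":[0,0,0],"turn":0,"grip":0.6}]' 30
python3 -m inch '[{"delta_pos":[0,0,0],"turn":0,"grip":0.4},{"delta_pos":[0,0,0],"turn":0,"grip":0.3},{"delta_pos":[0,0,0],"turn":0,"grip":0.25},{"delta_pos":[0,0,0],"turn":0,"grip":0.15},{"delta_pos":[0,0,0],"turn":0,"grip":0.1},{"delta_pos":[0,0,0],"turn":0,"grip":0},{"delta_pos":[0,0,0],"turn":0,"grip":0},{"delta_pos":[0,0,0],"turn":0,"grip":0},{"delta_pos":[0,0,0],"turn":0,"grip":0},{"delta_pos":[0,0,0],"turn":0,"grip":0}]' 30
python3 - <<'E'
from h import *
a=r.read_camera("scene")[:,:,::-1]; crop("scene","s2",420,150,160,170,3,a)
E
```

```text
time_s: 4.27
position: [0.4815, 0.3081, 0.0867]
tcp_rot: [0.0, 0.591, 0.806, 0.0]
wrist_force: [-0.0, 0.5, 0.1]
finger_gap: 0.0833
finger_force: 0.0
time_s: 5.1
position: [0.4812, 0.3085, 0.0857]
tcp_rot: [-0.0, 0.591, 0.807, -0.0]
wrist_force: [0.1, -0.4, -0.9]
finger_gap: 0.0178
finger_force: 29.9
```

View pics/s2.png

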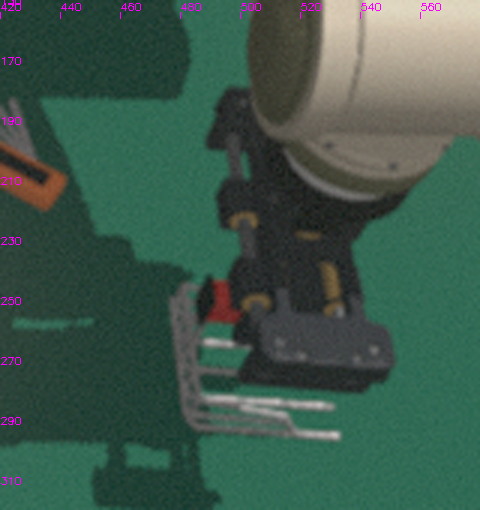

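```bash
python3 -m inch '[{"delta_pos":[0,0,-0.01],"turn":0,"grip":0},{"delta_pos":[0,0,-0.02],"turn":0,"grip":0},{"delta_pos":[0,0,-0.025],"turn":0,"grip":0},{"delta_pos":[0,0,-0.025],"turn":2,"grip":0},{"delta_pos":[-0.01,0,-0.01],"turn":0,"grip":0},{"delta_pos":[-0.024,-0.0016,0],"turn":0,"grip":0},{"delta_pos":[-0.032,-0.0016,0],"turn":0,"grip":0},{"delta_pos":[-0.032,-0.0016,0],"turn":0,"grip":0},{"delta_pos":[-0.032,-0.0016,0],"turn":0,"grip":0},{"delta_pos":[-0.032,-0.0016,0],"turn":0,"grip":0}]'
python3 -m inch '[{"delta_pos":[-0.032,-0.0016,0],"turn":0,"grip":0},{"delta_pos":[-0.032,-0.0016,0],"turn":0,"grip":0},{"delta_pos":[-0.032,-0.0016,0],"turn":0,"grip":0},{"delta_pos":[-0.032,-0.0016,0],"turn":0,"grip":0},{"delta_pos":[-0.032,-0.0016,0],"turn":0,"grip":0},{"delta_pos":[-0.032,-0.0016,0],"turn":0,"grip":0},{"delta_pos":[-0.032,-0.0016,0],"turn":0,"grip":0},{"delta_pos":[-0.032,-0.0016,0],"turn":0,"grip":0},{"delta_pos":[-0.012,0,0],"turn":0,"grip":0},{"delta_pos":[0,0,0],"turn":0,"grip":0}]'
python3 - <<'E'
from h import *
s=r.read_state();print(s["position"],s["tcp_rot"])
crop("top","t3",220,180,200,150,4)
E
```

```text
time_s: 5.98
position: [0.5167, 0.1482, 0.1755]
tcp_rot: [-0.0, 0.605, 0.797, -0.0]
wrist_force: [-0.2, 0.3, -1.3]
finger_gap: 0.0176
finger_force: 29.9
time_s: 6.82
position: [0.5762, -0.1142, 0.1752]
tcp_rot: [-0.0, 0.606, 0.795, -0.0]
wrist_force: [0.2, -0.3, -2.1]
finger_gap: 0.0172
finger_force: 29.9
[ 0.57619197 -0.11421932  0.17516442] [-1.68160138e-04  6.06118092e-01  7.95374616e-01 -2.26575734e-04]
```

View pics/t3.png

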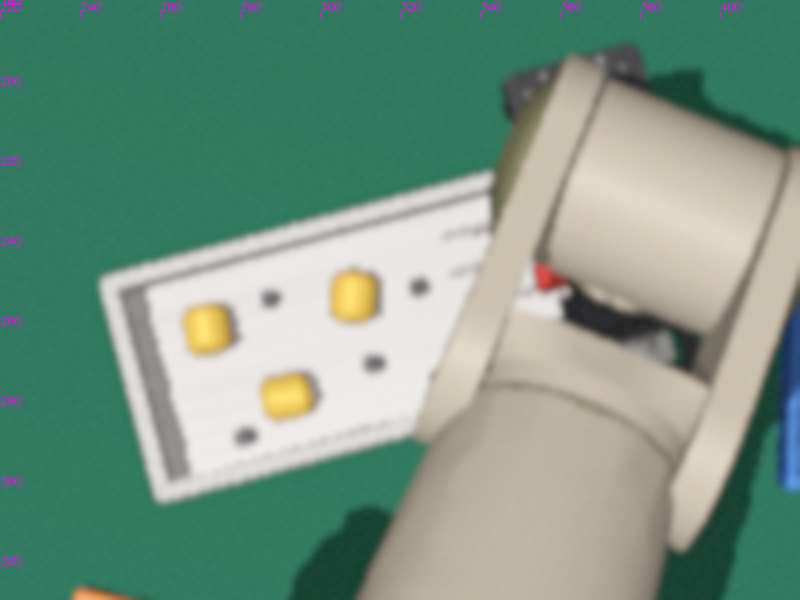

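```bash
python3 -m inch '[{"delta_pos":[-0.001,0,0.01],"turn":0,"grip":0},{"delta_pos":[0,0,0.015],"turn":0,"grip":0},{"delta_pos":[0,0,0.015],"turn":0,"grip":0},{"delta_pos":[0,0,0.015],"turn":0,"grip":0},{"delta_pos":[0,0,0.01],"turn":0,"grip":0},{"delta_pos":[0,0,0.008],"turn":0,"grip":0},{"delta_pos":[0,0,0.006],"turn":0,"grip":0},{"delta_pos":[0,0,0.004],"turn":0,"grip":0},{"delta_pos":[0,0,0],"turn":0,"grip":0},{"delta_pos":[0,0,0],"turn":0,"grip":0}]'
```

```text
time_s: 7.7
position: [0.5768, -0.1123, 0.093]
tcp_rot: [0.0, 0.605, 0.796, 0.0]
wrist_force: [-0.8, 0.2, -0.6]
finger_gap: 0.0181
finger_force: 29.9
```

```bash
python3 -m inch '[{"delta_pos":[0,0,0.001],"turn":0,"grip":0},{"delta_pos":[0,0,0.0005],"turn":0,"grip":0},{"delta_pos":[0,0,0.0005],"turn":0,"grip":0},{"delta_pos":[0,0,0],"turn":0,"grip":0},{"delta_pos":[0,0,0],"turn":0,"grip":0},{"delta_pos":[0,0,0],"turn":0,"grip":0},{"delta_pos":[0,0,0],"turn":0,"grip":0},{"delta_pos":[0,0,0],"turn":0,"grip":0},{"delta_pos":[0,0,0],"turn":0,"grip":0},{"delta_pos":[0,0,0],"turn":0,"grip":0}]'
python3 - <<'E'
from station import r
for i in range(4): r.read_camera("top"); s=r.read_state(); print(s["position"],s["wrist_force"],s["torque"])
E
```

```text
time_s: 8.53
position: [0.5766, -0.1123, 0.0907]
tcp_rot: [0.0, 0.605, 0.796, 0.0]
wrist_force: [0.3, -0.4, -1.5]
finger_gap: 0.0178
finger_force: 29.9
[ 0.57663129 -0.11233143  0.09073727] [ 0.36482359 -1.21870232 -0.59274681] [ 0.0098666  -0.1639418   0.00100205]
[ 0.576635   -0.11231259  0.09071544] [ 9.66279616e-04  3.75648161e-01 -1.92119277e+00] [-0.02830406 -0.07806359 -0.02953083]
[ 0.57662886 -0.11232116  0.0907304 ] [ 0.09356516  0.03396705 -1.78002979] [-0.09506063 -0.07679237  0.00018478]
[ 0.57663103 -0.11232064  0.09072128] [-0.28320426  0.2227272  -1.13898432] [-0.04959287 -0.08132379  0.02639256]
```

```bash
python3 -m inch '[{"delta_pos":[0,0,0.0008],"turn":0,"grip":0},{"delta_pos":[0.004,0,0],"turn":0,"grip":0},{"delta_pos":[0.008,0,0],"turn":0,"grip":0},{"delta_pos":[0.01,0,0],"turn":0,"grip":0},{"delta_pos":[0.01,0,0],"turn":0,"grip":0},{"delta_pos":[0.01,0,0],"turn":0,"grip":0},{"delta_pos":[0.01,0,0],"turn":0,"grip":0},{"delta_pos":[0.01,0,0],"turn":0,"grip":0},{"delta_pos":[0.01,0,0],"turn":0,"grip":0},{"delta_pos":[0.01,0,0],"turn":0,"grip":0}]'
python3 -m inch '[{"delta_pos":[0.01,0,0],"turn":0,"grip":0},{"delta_pos":[0.01,0,0],"turn":0,"grip":0},{"delta_pos":[0.01,0,0],"turn":0,"grip":0},{"delta_pos":[0.01,0,0],"turn":0,"grip":0},{"delta_pos":[0.01,0,0],"turn":0,"grip":0},{"delta_pos":[0.01,0,0],"turn":0,"grip":0},{"delta_pos":[0.008,0,0],"turn":0,"grip":0},{"delta_pos":[0,0,0],"turn":0,"grip":0},{"delta_pos":[0,0,0],"turn":0,"grip":0},{"delta_pos":[0,0,0],"turn":0,"grip":0}]'
python3 - <<'E'
from h import *
s=r.read_state();print(s["position"],s["wrist_force"])
a=r.read_camera("top")[:,:,::-1];b=r.read_camera("scene")[:,:,::-1]
crop("top","ta",225,205,130,120,3,a);crop("scene","sa",295,175,130,120,3,b)
cv2.imwrite("pics/c4.png",np.hstack([cv2.imread("pics/ta.png"),cv2.imread("pics/sa.png")]))
E
```

```text
time_s: 9.57
position: [0.5544, -0.0322, 0.09]
tcp_rot: [0.0, 0.605, 0.796, 0.0]
wrist_force: [-0.1, 0.4, -1.9]
finger_gap: 0.0176
finger_force: 29.9
time_s: 10.4
position: [0.5366, 0.032, 0.0899]
tcp_rot: [0.0, 0.605, 0.796, 0.0]
wrist_force: [-0.3, -0.2, -1.2]
finger_gap: 0.0171
finger_force: 29.9
[0.53657257 0.03196529 0.08994214] [-0.30057118 -0.15925821 -1.24099647]
```

View pics/c4.png

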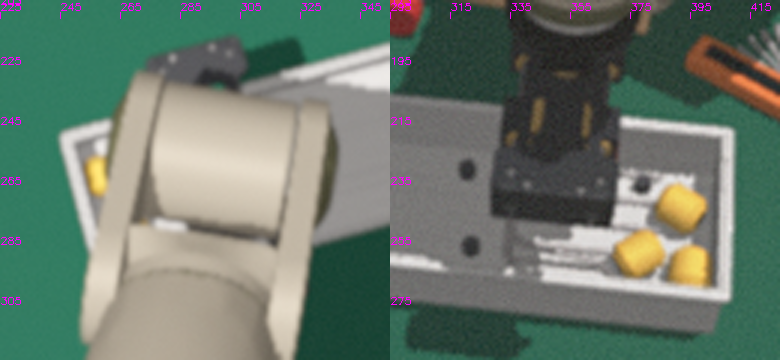

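The scoop has pushed the buffers toward the +x end wall (scene crop: yellow at about (682,207), (640,253) and (690,268)). The slugs behind it have passed through the slots. I'll push on to the wall.

```bash
python3 -m inch '[{"delta_pos":[0.004,0,0],"turn":0,"grip":0},{"delta_pos":[0.005,0,0],"turn":0,"grip":0},{"delta_pos":[0.005,0,0],"turn":0,"grip":0},{"delta_pos":[0.005,0,0],"turn":0,"grip":0},{"delta_pos":[0.004,0,0],"turn":0,"grip":0},{"delta_pos":[0.002,0,0],"turn":0,"grip":0},{"delta_pos":[0.002,0,0],"turn":0,"grip":0},{"delta_pos":[0,0,0],"turn":0,"grip":0},{"delta_pos":[0,0,0],"turn":0,"grip":0},{"delta_pos":[0,0,0],"turn":0,"grip":0}]'
python3 - <<'E'
from h import *
s=r.read_state();print(s["position"],s["wrist_force"])
b=r.read_camera("scene")[:,:,::-1]
crop("scene","s5",310,185,110,110,5,b)
E
```

```text
time_s: 11.33
position: [0.5292, 0.0581, 0.0899]
tcp_rot: [0.0, 0.605, 0.796, 0.0]
wrist_force: [0.5, -0.2, -2.1]
finger_gap: 0.0177
finger_force: 29.9
[0.52923976 0.05813356 0.08992955] [ 0.53422666 -0.17422324 -2.14768726]
```

View pics/s5.png

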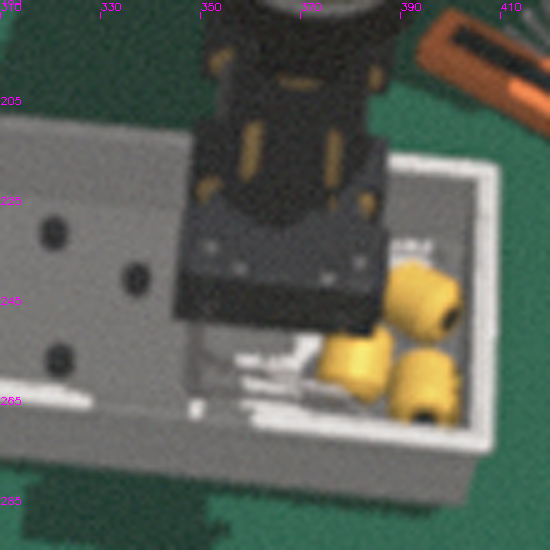

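```bash
python3 -m inch '[{"delta_pos":[0.001,0,0],"turn":0,"grip":0},{"delta_pos":[0.001,0,0],"turn":0,"grip":0},{"delta_pos":[0.001,0,0],"turn":0,"grip":0},{"delta_pos":[0.001,0,0],"turn":0,"grip":0},{"delta_pos":[0,0,0],"turn":0,"grip":0},{"delta_pos":[0,0,0],"turn":0,"grip":0},{"delta_pos":[0,0,0],"turn":0,"grip":0},{"delta_pos":[0,0,0],"turn":0,"grip":0},{"delta_pos":[0,0,0],"turn":0,"grip":0},{"delta_pos":[0,0,0],"turn":0,"grip":0}]'
```

```text
time_s: 12.22
position: [0.5281, 0.062, 0.0899]
tcp_rot: [-0.0, 0.605, 0.796, 0.0]
wrist_force: [0.7, -0.2, -2.4]
finger_gap: 0.0176
finger_force: 29.9
```

```bash
python3 -m inch '[{"delta_pos":[0.001,0,0],"turn":0,"grip":0},{"delta_pos":[0.001,0,0],"turn":0,"grip":0},{"delta_pos":[0.001,0,0],"turn":0,"grip":0},{"delta_pos":[0,0,0],"turn":0,"grip":0},{"delta_pos":[0,0,0],"turn":0,"grip":0},{"delta_pos":[0,0,0],"turn":0,"grip":0},{"delta_pos":[0,0,0],"turn":0,"grip":0},{"delta_pos":[0,0,0],"turn":0,"grip":0},{"delta_pos":[0,0,0],"turn":0,"grip":0},{"delta_pos":[0,0,0],"turn":0,"grip":0}]'
python3 - <<'E'
from station import r
for i in range(3): r.read_camera("top"); s=r.read_state(); print(s["position"],s["wrist_force"],s["torque"])
E
```

```text
time_s: 13.05
position: [0.5277, 0.0643, 0.0904]
tcp_rot: [0.001, 0.605, 0.796, -0.0]
wrist_force: [-0.4, -5.3, 1.1]
finger_gap: 0.0174
finger_force: 29.9
[0.52776034 0.06433868 0.09041525] [-0.33011979 -5.18184751  2.02095509] [-1.03457569 -0.0918283  -0.03847599]
[0.52775123 0.06434146 0.09040462] [-0.78189037 -4.94210988  1.94011674] [-1.03416947 -0.05366142  0.03680006]
[0.52775646 0.06433706 0.09039918] [ 0.21796321 -4.52263433  2.28856293] [-0.96456702 -0.0903097   0.01072498]
```

```bash
python3 -m inch '[{"delta_pos":[-0.001,0,0],"turn":0,"grip":0},{"delta_pos":[-0.001,0,0],"turn":0,"grip":0},{"delta_pos":[0,0,-0.001],"turn":0,"grip":0},{"delta_pos":[0,0,-0.003],"turn":0,"grip":0},{"delta_pos":[0,0,-0.004],"turn":0,"grip":0},{"delta_pos":[0,0,-0.004],"turn":0,"grip":0},{"delta_pos":[0,0,-0.004],"turn":0,"grip":0},{"delta_pos":[0,0,-0.003],"turn":0,"grip":0},{"delta_pos":[0,0,-0.001],"turn":0,"grip":0},{"delta_pos":[0,0,0],"turn":0,"grip":0}]'
python3 - <<'E'
from h import *
s=r.read_state();print(s["position"],s["wrist_force"])
b=r.read_camera("scene")[:,:,::-1]
crop("scene","s6",310,185,110,110,5,b)
E
```

```text
time_s: 14.03
position: [0.528, 0.0631, 0.1103]
tcp_rot: [0.0, 0.605, 0.796, 0.0]
wrist_force: [0.7, -0.6, -2.0]
finger_gap: 0.0179
finger_force: 29.9
[0.52797143 0.0630858  0.11027435] [ 0.74448349 -0.55502825 -1.96087103]
```

View pics/s6.png

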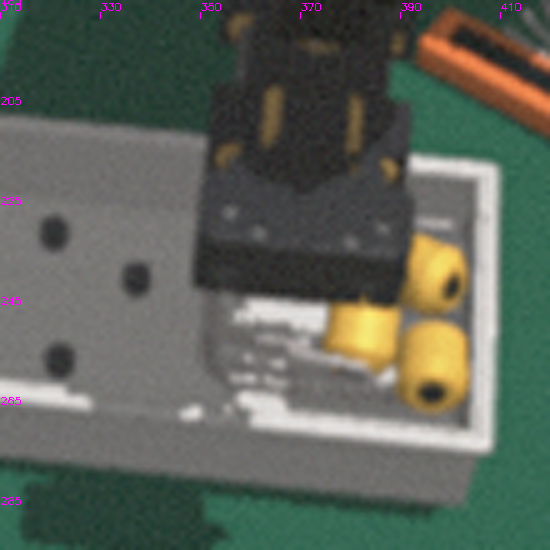

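The crop shows all three buffers up on the tines at the end wall ((440,275), (362,320) and (432,365)), with three slugs left behind on the floor. I'll lift clear of the rim and track the yellow blobs by code.

```bash
cat >> h.py <<'E'
def blobs(n="scene"):
    im=r.read_camera(n)[:,:,::-1]; h=cv2.cvtColor(im,cv2.COLOR_BGR2HSV)
    m=cv2.inRange(h,(20,130,110),(33,255,255)); m[:150]=0 if n=="scene" else m[:150]; m[400:]=0
    k,_,st,ce=cv2.connectedComponentsWithStats(m); return [(int(st[i,4]),ce[i].round(1).tolist()) for i in range(1,k) if st[i,4]>15]
def show(): 
    s=r.read_state(); print(s["time_s"],s["position"].round(4),s["wrist_force"].round(1),blobs())
E
python3 -c "from h import *;show()"
python3 -m inch '[{"delta_pos":[0,0,-0.002],"turn":0,"grip":0},{"delta_pos":[0,0,-0.004],"turn":0,"grip":0},{"delta_pos":[0,0,-0.005],"turn":0,"grip":0},{"delta_pos":[0,0,-0.005],"turn":0,"grip":0},{"delta_pos":[0,0,-0.005],"turn":0,"grip":0},{"delta_pos":[0,0,-0.005],"turn":0,"grip":0},{"delta_pos":[0,0,-0.004],"turn":0,"grip":0},{"delta_pos":[0,0,-0.002],"turn":0,"grip":0},{"delta_pos":[0,0,-0.001],"turn":0,"grip":0},{"delta_pos":[0,0,0],"turn":0,"grip":0}]' | head -2
python3 -c "from h import *;show()"
```

```text
14.0833 [0.5279 0.0631 0.11  ] [ 0.6  0.  -2.4] [(93, [395.8, 239.4]), (277, [390.5, 254.6])]
time_s: 14.97
position: [0.5279, 0.0631, 0.1431]
14.9667 [0.5279 0.0631 0.1431] [ 0.4  0.3 -1.5] [(110, [398.1, 230.0]), (296, [392.4, 244.4])]
```

```bash
python3 -m inch '[{"delta_pos":[0.002,0,0],"turn":0,"grip":0},{"delta_pos":[0.003,0,0],"turn":0,"grip":0},{"delta_pos":[0.003,0,0],"turn":0,"grip":0},{"delta_pos":[0.003,0,0.001],"turn":0,"grip":0},{"delta_pos":[0.002,0,0.002],"turn":0,"grip":0},{"delta_pos":[0.001,0,0.003],"turn":0,"grip":0},{"delta_pos":[0,0,0.003],"turn":0,"grip":0},{"delta_pos":[0,0,0.002],"turn":0,"grip":0},{"delta_pos":[0,0,0.001],"turn":0,"grip":0},{"delta_pos":[0,0,0],"turn":0,"grip":0}]'
python3 -c "from h import *;show()"
```

```text
time_s: 15.85
position: [0.5247, 0.0762, 0.1314]
tcp_rot: [0.001, 0.605, 0.796, 0.0]
wrist_force: [0.3, -1.8, 3.8]
finger_gap: 0.0174
finger_force: 30.0
15.85 [0.5247 0.0762 0.1314] [ 0.3 -1.8  3.8] [(125, [406.7, 233.5]), (126, [390.4, 245.0]), (186, [407.0, 251.1])]
```

```bash
python3 -m inch '[{"delta_pos":[0,0,0.001],"turn":0,"grip":0},{"delta_pos":[0,0,0.002],"turn":0,"grip":0},{"delta_pos":[0,0,0.002],"turn":0,"grip":0},{"delta_pos":[0,0,0.002],"turn":0,"grip":0},{"delta_pos":[0,0,0.002],"turn":0,"grip":0},{"delta_pos":[0,0,0.001],"turn":0,"grip":0},{"delta_pos":[0,0,0],"turn":0,"grip":0},{"delta_pos":[0,0,0],"turn":0,"grip":0},{"delta_pos":[0,0,0],"turn":0,"grip":0},{"delta_pos":[0,0,0],"turn":0,"grip":0}]'
python3 -c "from h import *;show()"
```

```text
time_s: 16.73
position: [0.525, 0.0761, 0.1217]
tcp_rot: [0.001, 0.605, 0.796, 0.001]
wrist_force: [0.9, -2.5, 6.3]
finger_gap: 0.0177
finger_force: 30.0
16.7333 [0.525  0.0761 0.1217] [ 0.9 -2.5  6.3] [(98, [405.4, 234.1]), (93, [376.5, 246.2]), (183, [408.7, 251.2])]
```

```bash
python3 -m inch '[{"delta_pos":[0,0,0.001],"turn":0,"grip":0},{"delta_pos":[0,0,0.002],"turn":0,"grip":0},{"delta_pos":[0,0,0.002],"turn":0,"grip":0},{"delta_pos":[0,0,0.002],"turn":0,"grip":0},{"delta_pos":[0,0,0.001],"turn":0,"grip":0},{"delta_pos":[0,0,0],"turn":0,"grip":0},{"delta_pos":[0,0,-0.003],"turn":0,"grip":0},{"delta_pos":[0,0,-0.006],"turn":0,"grip":0},{"delta_pos":[0,0,-0.008],"turn":0,"grip":0},{"delta_pos":[0,0,-0.008],"turn":0,"grip":0}]'
python3 -c "from h import *;show()"
python3 -m inch '[{"delta_pos":[0,0,-0.006],"turn":0,"grip":0},{"delta_pos":[0,0,-0.004],"turn":0,"grip":0},{"delta_pos":[0,0,0],"turn":0,"grip":0},{"delta_pos":[0.012,0,0],"turn":0,"grip":0},{"delta_pos":[0.004,0,0],"turn":0,"grip":0},{"delta_pos":[-0.004,0,0],"turn":0,"grip":0},{"delta_pos":[-0.004,0,0],"turn":0,"grip":0},{"delta_pos":[-0.004,0,0],"turn":0,"grip":0},{"delta_pos":[0,0,0],"turn":0,"grip":0},{"delta_pos":[0,0,0],"turn":0,"grip":0}]'
python3 - <<'E'
from h import *
show()
a=r.read_camera("top")[:,:,::-1];b=r.read_camera("scene")[:,:,::-1]
crop("top","tb",235,200,130,120,3,a);crop("scene","sb",295,165,130,120,3,b)
cv2.imwrite("pics/c9.png",np.hstack([cv2.imread("pics/tb.png"),cv2.imread("pics/sb.png")]))
E
```

```text
time_s: 17.62
position: [0.5237, 0.0767, 0.1383]
tcp_rot: [-0.001, 0.605, 0.796, -0.0]
wrist_force: [0.8, -0.1, -1.3]
finger_gap: 0.0176
finger_force: 30.0
17.6167 [0.5237 0.0767 0.1383] [ 0.8 -0.1 -1.3] [(188, [414.2, 243.5]), (104, [381.4, 240.5])]
time_s: 18.5
position: [0.5231, 0.0799, 0.1478]
tcp_rot: [-0.0, 0.605, 0.796, -0.0]
wrist_force: [-1.4, -0.0, -1.9]
finger_gap: 0.0177
finger_force: 30.0
18.5 [0.5231 0.0799 0.1478] [-1.4 -0.  -1.9] [(111, [383.9, 238.0]), (171, [416.6, 240.3])]
```

View pics/c9.png

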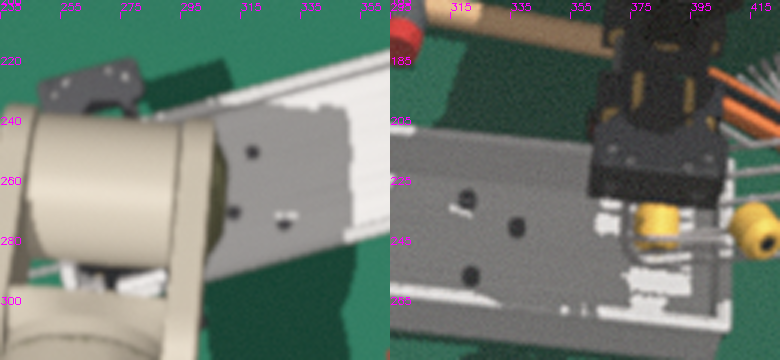

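The picture shows two buffers on the nose-up scoop (scene crop (657,228) and (755,232)). The third is hidden behind the gripper, and three slugs lie on the pan floor. I'll raise and glide back gently over the pan to count the slugs.

```bash
python3 -m inch '[{"delta_pos":[0,0,-0.003],"turn":0,"grip":0},{"delta_pos":[0,0,-0.006],"turn":0,"grip":0},{"delta_pos":[0,0,-0.008],"turn":0,"grip":0},{"delta_pos":[0,0,-0.008],"turn":0,"grip":0},{"delta_pos":[-0.002,0,-0.006],"turn":0,"grip":0},{"delta_pos":[-0.005,0,-0.003],"turn":0,"grip":0},{"delta_pos":[-0.008,0,0],"turn":0,"grip":0},{"delta_pos":[-0.011,0,0],"turn":0,"grip":0},{"delta_pos":[-0.014,0,0],"turn":0,"grip":0},{"delta_pos":[-0.016,0,0],"turn":0,"grip":0}]'|head -2
python3 -m inch '[{"delta_pos":[-0.016,0,0],"turn":0,"grip":0},{"delta_pos":[-0.016,0,0],"turn":0,"grip":0},{"delta_pos":[-0.016,0,0],"turn":0,"grip":0},{"delta_pos":[-0.016,0,0],"turn":0,"grip":0},{"delta_pos":[-0.013,0,0],"turn":0,"grip":0},{"delta_pos":[-0.01,0,0],"turn":0,"grip":0},{"delta_pos":[-0.006,0,0],"turn":0,"grip":0},{"delta_pos":[-0.003,0,0],"turn":0,"grip":0},{"delta_pos":[0,0,0],"turn":0,"grip":0},{"delta_pos":[0,0,0],"turn":0,"grip":0}]' | head -2
python3 - <<'E'
from h import *
show()
a=r.read_camera("top")[:,:,::-1];b=r.read_camera("scene")[:,:,::-1]
crop("top","tc",235,200,130,120,3,a);crop("scene","sc",250,165,170,120,3,b)
cv2.imwrite("pics/c10.png",np.hstack([cv2.imread("pics/tc.png"),cv2.imread("pics/sc.png")])[:,:800])
# dark blobs (slugs) on pan floor in both pictures
for n,im,(x0,x1,y0,y1) in (("top",a,(250,330,225,305)),("scene",b,(310,410,205,275))):
    g=im.max(2)[y0:y1,x0:x1]; k,_,st,ce=cv2.connectedComponentsWithStats((g<75).astype(np.uint8))
    print(n,[(int(st[i,4]),(ce[i]+[x0,y0]).round(1).tolist()) for i in range(1,k) if st[i,4]>5])
print("top yellow",blobs("top"))
E
```

```text
time_s: 19.48
position: [0.5382, 0.025, 0.1815]
time_s: 20.32
position: [0.5637, -0.0657, 0.1819]
20.3167 [ 0.5637 -0.0657  0.1819] [-0.3  0.2 -2.7] [(156, [303.5, 215.4]), (131, [333.3, 219.3])]
top []
scene [(20, [371.4, 205.7]), (8, [336.1, 226.1]), (8, [321.1, 258.2])]
top yellow [(312, [553.7, 145.3]), (114, [524.3, 164.6]), (103, [309.2, 245.3])]
```

Run:
```python
from h import *
o=np.array([.5555,-.0069]);x=np.array([-.2689,.9632]);y=np.array([-.9632,-.2689])
for n in("top","scene"):
    im=r.read_camera(n)[:,:,::-1]; g=im.max(2); bh=cv2.morphologyEx(g,cv2.MORPH_BLACKHAT,np.ones((11,11),np.uint8))
    k,_,st,ce=cv2.connectedComponentsWithStats((bh>40).astype(np.uint8))
    for i in range(1,k):
        p=plane(n,*ce[i],.01)[:2]-o; u,v=p@x,p@y
        if abs(u)<.15 and abs(v)<.06 and 5<st[i,4]<80: print(n,st[i,4],ce[i].round(1),"pan",u.round(3),v.round(3),"max",bh[tuple(ce[i][::-1].astype(int))])
```

```text
top 78 [328.7 247.1] pan -0.035 -0.025 max 79
top 24 [272.2 253.7] pan 0.098 -0.044 max 114
top 7 [331.  266.4] pan -0.028 0.021 max 44
top 23 [281.3 288.4] pan 0.098 0.04 max 118
scene 43 [378.7 236.2] pan 0.101 0.041 max 148
scene 32 [313.7 238.8] pan -0.029 0.019 max 46
scene 44 [336.4 240.7] pan 0.017 0.02 max 139
scene 6 [327.  240.5] pan -0.002 0.018 max 56
scene 33 [317.  248.2] pan -0.019 -0.003 max 77
```

All five slugs are in the pan: two at the +x end, plus the three seen before. Next I'll carry the buffers to the tray.

```bash
python3 -m inch '[{"delta_pos":[0,0,0],"turn":1.5,"grip":0},{"delta_pos":[0,0,0],"turn":3,"grip":0},{"delta_pos":[0,0,0],"turn":4,"grip":0},{"delta_pos":[0,0,0],"turn":4,"grip":0},{"delta_pos":[0,0,0],"turn":4,"grip":0},{"delta_pos":[0,0,0],"turn":2.2,"grip":0},{"delta_pos":[-0.003,0,0],"turn":0,"grip":0},{"delta_pos":[-0.006,-0.001,0],"turn":0,"grip":0},{"delta_pos":[-0.01,-0.001,0],"turn":0,"grip":0},{"delta_pos":[-0.014,-0.001,0],"turn":0,"grip":0}]'|head -3
python3 -m inch '[{"delta_pos":[-0.018,-0.001,0],"turn":0,"grip":0},{"delta_pos":[-0.021,-0.001,0],"turn":0,"grip":0},{"delta_pos":[-0.023,-0.001,0],"turn":0,"grip":0},{"delta_pos":[-0.023,-0.001,0],"turn":0,"grip":0},{"delta_pos":[-0.023,-0.001,0],"turn":0,"grip":0},{"delta_pos":[-0.023,-0.001,0],"turn":0,"grip":0},{"delta_pos":[-0.023,-0.001,0],"turn":0,"grip":0},{"delta_pos":[-0.023,-0.001,0],"turn":0,"grip":0},{"delta_pos":[-0.02,-0.001,0],"turn":0,"grip":0},{"delta_pos":[-0.017,0,0],"turn":0,"grip":0}]' | head -3
python3 -m inch '[{"delta_pos":[-0.014,0,0],"turn":0,"grip":0},{"delta_pos":[-0.01,0,0],"turn":0,"grip":0},{"delta_pos":[-0.006,0,0],"turn":0,"grip":0},{"delta_pos":[-0.003,0,0],"turn":0,"grip":0},{"delta_pos":[0,0,0.004],"turn":0,"grip":0},{"delta_pos":[0,0,0.008],"turn":0,"grip":0},{"delta_pos":[0,0,0.01],"turn":0,"grip":0},{"delta_pos":[0,0,0.008],"turn":0,"grip":0},{"delta_pos":[0,0,0.004],"turn":0,"grip":0},{"delta_pos":[0,0,0],"turn":0,"grip":0}]' | head -3
python3 - <<'E'
from h import *
show()
a=r.read_camera("top")[:,:,::-1];b=r.read_camera("scene")[:,:,::-1]
crop("top","td",395,210,130,120,3,a);crop("scene","sd",125,110,130,130,3,b)
A,B=cv2.imread("pics/td.png"),cv2.imread("pics/sd.png"); A=cv2.copyMakeBorder(A,0,B.shape[0]-A.shape[0],0,0,0)
cv2.imwrite("pics/c11.png",np.hstack([A,B]))
print("top yellow",blobs("top"))
E
```

```text
time_s: 21.45
position: [0.5588, -0.0995, 0.1819]
tcp_rot: [-0.0, 0.726, 0.688, -0.0]
time_s: 22.28
position: [0.537, -0.3149, 0.1818]
tcp_rot: [0.0, 0.727, 0.687, -0.0]
time_s: 23.12
position: [0.536, -0.3443, 0.1464]
tcp_rot: [-0.001, 0.726, 0.687, -0.0]
23.1167 [ 0.536  -0.3443  0.1464] [-0.4  0.2 -2.9] [(193, [182.4, 170.7]), (117, [195.9, 182.6])]
top yellow [(311, [553.9, 145.5]), (116, [524.4, 164.7]), (134, [441.0, 249.5]), (78, [462.6, 253.8])]
```

```bash
python3 -m inch '[{"delta_pos":[0,0,0.004],"turn":0,"grip":0},{"delta_pos":[0,0,0.008],"turn":0,"grip":0},{"delta_pos":[0,0,0.01],"turn":0,"grip":0},{"delta_pos":[0,0,0.01],"turn":0,"grip":0},{"delta_pos":[0,0,0.008],"turn":0,"grip":0},{"delta_pos":[0,0,0.006],"turn":0,"grip":0},{"delta_pos":[0,0,0.003],"turn":0,"grip":0},{"delta_pos":[0,0,0.002],"turn":0,"grip":0},{"delta_pos":[0,0,0],"turn":0,"grip":0},{"delta_pos":[0,0,0],"turn":0,"grip":0}]'
python3 -c "from h import *;show()"
python3 -m inch '[{"delta_pos":[0.002,0,0],"turn":0,"grip":0},{"delta_pos":[0.004,0,0],"turn":0,"grip":0},{"delta_pos":[0.004,0,0],"turn":0,"grip":0},{"delta_pos":[0.003,0,0],"turn":0,"grip":0},{"delta_pos":[0.002,0,0],"turn":0,"grip":0},{"delta_pos":[0,0,0],"turn":0,"grip":0},{"delta_pos":[0,0,0],"turn":0,"grip":0},{"delta_pos":[0,0,0],"turn":0,"grip":0},{"delta_pos":[0,0,0],"turn":0,"grip":0},{"delta_pos":[0,0,0],"turn":0,"grip":0}]'
python3 -c "from h import *;show()"
```

```text
time_s: 24.15
position: [0.5365, -0.3451, 0.0972]
tcp_rot: [0.0, 0.726, 0.687, 0.0]
wrist_force: [0.4, 1.0, -1.7]
finger_gap: 0.0175
finger_force: 30.0
24.15 [ 0.5365 -0.3451  0.0972] [ 0.4  1.  -1.7] [(170, [186.7, 186.5]), (109, [200.1, 198.6])]
time_s: 25.03
position: [0.5374, -0.3302, 0.0974]
tcp_rot: [0.001, 0.726, 0.687, 0.0]
wrist_force: [1.0, -4.5, 3.9]
finger_gap: 0.0173
finger_force: 30.0
25.0333 [ 0.5374 -0.3302  0.0974] [ 1.  -4.5  3.9] [(187, [193.0, 189.6]), (132, [206.3, 201.4])]
```

```bash
python3 -m inch '[{"delta_pos":[0.002,0,-0.005],"turn":0,"grip":0},{"delta_pos":[0.004,0,-0.006],"turn":0,"grip":0},{"delta_pos":[0.005,0,-0.006],"turn":0,"grip":0},{"delta_pos":[0.005,0,-0.005],"turn":0,"grip":0},{"delta_pos":[0.005,0,-0.004],"turn":0,"grip":0},{"delta_pos":[0.005,0,-0.004],"turn":0,"grip":0},{"delta_pos":[0.004,0,-0.003],"turn":0,"grip":0},{"delta_pos":[0,0,0],"turn":0,"grip":0},{"delta_pos":[0,0,0],"turn":0,"grip":0},{"delta_pos":[0,0,0],"turn":0,"grip":0}]'
python3 -c "from h import *;show()"
```

```text
time_s: 25.92
position: [0.5387, -0.3001, 0.1297]
tcp_rot: [-0.0, 0.726, 0.687, -0.0]
wrist_force: [0.4, 0.2, -2.6]
finger_gap: 0.0175
finger_force: 30.0
25.9167 [ 0.5387 -0.3001  0.1297] [ 0.4  0.2 -2.6] [(195, [202.3, 183.7]), (135, [216.5, 196.7])]
```

The nose rode over the tray rim because the scoop is pitched up more than I assumed. I'll back off, go lower, and push again with less lift.

```bash
python3 -m inch '[{"delta_pos":[-0.003,0,0],"turn":0,"grip":0},{"delta_pos":[-0.006,0,0],"turn":0,"grip":0},{"delta_pos":[-0.009,0,0],"turn":0,"grip":0},{"delta_pos":[-0.009,0,0],"turn":0,"grip":0},{"delta_pos":[-0.009,0,0],"turn":0,"grip":0},{"delta_pos":[-0.006,0,0.002],"turn":0,"grip":0},{"delta_pos":[-0.003,0,0.005],"turn":0,"grip":0},{"delta_pos":[0,0,0.007],"turn":0,"grip":0},{"delta_pos":[0,0,0.008],"turn":0,"grip":0},{"delta_pos":[0,0,0.007],"turn":0,"grip":0}]'|head -2
python3 -m inch '[{"delta_pos":[0,0,0.005],"turn":0,"grip":0},{"delta_pos":[0,0,0.003],"turn":0,"grip":0},{"delta_pos":[0,0,0.001],"turn":0,"grip":0},{"delta_pos":[0,0,0],"turn":0,"grip":0},{"delta_pos":[0,0,0],"turn":0,"grip":0},{"delta_pos":[0,0,0],"turn":0,"grip":0},{"delta_pos":[0,0,0],"turn":0,"grip":0},{"delta_pos":[0,0,0],"turn":0,"grip":0},{"delta_pos":[0,0,0],"turn":0,"grip":0},{"delta_pos":[0,0,0],"turn":0,"grip":0}]'
python3 -c "from h import *;show()"
```

```text
time_s: 26.8
position: [0.5362, -0.3445, 0.0996]
time_s: 27.63
position: [0.5364, -0.345, 0.092]
tcp_rot: [0.0, 0.726, 0.687, 0.0]
wrist_force: [0.4, 0.0, -2.4]
finger_gap: 0.0179
finger_force: 30.0
27.6333 [ 0.5364 -0.345   0.092 ] [ 0.4  0.  -2.4] [(174, [187.5, 188.2]), (126, [200.5, 200.9])]
```

```bash
python3 -m inch '[{"delta_pos":[0,0,0.001],"turn":0,"grip":0},{"delta_pos":[0.003,0,0.001],"turn":0,"grip":0},{"delta_pos":[0.004,0,0],"turn":0,"grip":0},{"delta_pos":[0.004,0,0],"turn":0,"grip":0},{"delta_pos":[0.004,0,0],"turn":0,"grip":0},{"delta_pos":[0.003,0,0],"turn":0,"grip":0},{"delta_pos":[0.002,0,0],"turn":0,"grip":0},{"delta_pos":[0,0,0],"turn":0,"grip":0},{"delta_pos":[0,0,0],"turn":0,"grip":0},{"delta_pos":[0,0,0],"turn":0,"grip":0}]'
python3 -c "from h import *;show()"
```

```text
time_s: 28.52
position: [0.5382, -0.3282, 0.0922]
tcp_rot: [0.005, 0.727, 0.687, -0.001]
wrist_force: [-0.5, -11.8, 2.5]
finger_gap: 0.0177
finger_force: 30.0
28.5167 [ 0.5382 -0.3282  0.0922] [ -0.5 -11.8   2.5] [(178, [190.1, 189.9]), (128, [205.2, 205.4])]
```

```bash
python3 -m inch '[{"delta_pos":[0.003,0,-0.002],"turn":0,"grip":0},{"delta_pos":[0.004,0,-0.004],"turn":0,"grip":0},{"delta_pos":[0.004,0,-0.004],"turn":0,"grip":0},{"delta_pos":[0.004,0,-0.004],"turn":0,"grip":0},{"delta_pos":[0.004,0,-0.003],"turn":0,"grip":0},{"delta_pos":[0.003,0,-0.002],"turn":0,"grip":0},{"delta_pos":[0,0,0],"turn":0,"grip":0},{"delta_pos":[0,0,0],"turn":0,"grip":0},{"delta_pos":[0,0,0],"turn":0,"grip":0},{"delta_pos":[0,0,0],"turn":0,"grip":0}]'
python3 -c "from h import *;show()"
```

```text
time_s: 29.4
position: [0.5386, -0.303, 0.1086]
tcp_rot: [-0.0, 0.726, 0.687, 0.0]
wrist_force: [-0.5, -3.3, -2.3]
finger_gap: 0.0178
finger_force: 30.0
29.4 [ 0.5386 -0.303   0.1086] [-0.5 -3.3 -2.3] [(175, [189.1, 186.2]), (121, [207.2, 205.5])]
```

```bash
python3 -m inch '[{"delta_pos":[0.004,0,-0.002],"turn":0,"grip":0},{"delta_pos":[0.005,0,-0.003],"turn":0,"grip":0},{"delta_pos":[0.005,0,-0.003],"turn":0,"grip":0},{"delta_pos":[0.005,0,-0.003],"turn":0,"grip":0},{"delta_pos":[0.005,0,-0.003],"turn":0,"grip":0},{"delta_pos":[0.005,0,-0.003],"turn":0,"grip":0},{"delta_pos":[0.005,0,-0.002],"turn":0,"grip":0},{"delta_pos":[0.005,0,-0.001],"turn":0,"grip":0},{"delta_pos":[0.003,0,0],"turn":0,"grip":0},{"delta_pos":[0,0,0],"turn":0,"grip":0}]'
python3 -c "from h import *;show()"
```

```text
time_s: 30.28
position: [0.5412, -0.2605, 0.1291]
tcp_rot: [0.0, 0.726, 0.688, 0.0]
wrist_force: [1.6, -2.2, -1.5]
finger_gap: 0.0179
finger_force: 30.0
30.2833 [ 0.5412 -0.2605  0.1291] [ 1.6 -2.2 -1.5] [(255, [203.8, 197.2]), (96, [219.4, 190.6])]
```

```bash
python3 -m inch '[{"delta_pos":[-0.004,0,0],"turn":0,"grip":0},{"delta_pos":[-0.01,0,0],"turn":0,"grip":0},{"delta_pos":[-0.012,0,0],"turn":0,"grip":0},{"delta_pos":[-0.012,0,0],"turn":0,"grip":0},{"delta_pos":[-0.01,0,0],"turn":0,"grip":0},{"delta_pos":[-0.005,0,0],"turn":0,"grip":0},{"delta_pos":[0,0,0],"turn":0,"grip":0},{"delta_pos":[0,0,0],"turn":0,"grip":0},{"delta_pos":[0,0,0],"turn":0,"grip":0},{"delta_pos":[0,0,0],"turn":0,"grip":0}]'
python3 -c "from h import *;show();print(blobs('top'))"
```

```text
time_s: 31.17
position: [0.5381, -0.3135, 0.1289]
tcp_rot: [-0.0, 0.726, 0.688, 0.0]
wrist_force: [0.5, 0.2, -1.6]
finger_gap: 0.0178
finger_force: 30.0
31.1667 [ 0.5381 -0.3135  0.1289] [ 0.5  0.2 -1.6] [(71, [217.9, 197.3]), (106, [205.2, 200.1]), (94, [205.1, 213.0])]
[(313, [553.9, 145.4]), (117, [524.3, 164.5]), (105, [427.4, 248.6]), (196, [430.8, 265.5])]
```

```bash
python3 -m inch '[{"delta_pos":[-0.006,0,0],"turn":0,"grip":0},{"delta_pos":[-0.01,0,0],"turn":0,"grip":0},{"delta_pos":[-0.008,0,0],"turn":0,"grip":0},{"delta_pos":[0,0,-0.006],"turn":0,"grip":0},{"delta_pos":[0,0,-0.012],"turn":0,"grip":0},{"delta_pos":[0,0,-0.016],"turn":0,"grip":0},{"delta_pos":[0,0,-0.016],"turn":0,"grip":0},{"delta_pos":[0,0,-0.016],"turn":0,"grip":0},{"delta_pos":[0,0,-0.012],"turn":0,"grip":0},{"delta_pos":[0,0,-0.006],"turn":0,"grip":0}]'
python3 - <<'E'
from h import *
show()
a=r.read_camera("top")[:,:,::-1];b=r.read_camera("scene")[:,:,::-1]
crop("top","te",395,210,130,120,3,a);crop("scene","se",125,110,130,130,3,b)
A,B=cv2.imread("pics/te.png"),cv2.imread("pics/se.png"); A=cv2.copyMakeBorder(A,0,B.shape[0]-A.shape[0],0,0,0)
cv2.imwrite("pics/c12.png",np.hstack([A,B]))
for n in("top","scene"):
    for s,c in blobs(n): print(n,s,c,plane(n,*c,.02).round(3))
E
```

```text
time_s: 32.1
position: [0.5372, -0.3381, 0.216]
tcp_rot: [0.002, 0.726, 0.687, 0.0]
wrist_force: [0.5, -1.0, -1.9]
finger_gap: 0.0177
finger_force: 30.0
32.1 [ 0.5372 -0.3381  0.216 ] [ 0.5 -1.  -1.9] [(65, [218.1, 197.1]), (209, [205.2, 205.6])]
top 315 [553.8, 145.3] [ 0.835 -0.572  0.02 ]
top 115 [524.3, 164.4] [ 0.788 -0.499  0.02 ]
top 105 [427.4, 248.6] [ 0.585 -0.265  0.02 ]
top 209 [431.4, 265.5] [ 0.546 -0.273  0.02 ]
scene 199 [205.1, 205.6] [ 0.562 -0.278  0.02 ]
scene 68 [217.9, 197.3] [ 0.533 -0.264  0.02 ]
```

```bash
python3 -m inch '[{"delta_pos":[0.008,-0.001,0],"turn":0,"grip":0},{"delta_pos":[0.018,-0.003,0],"turn":0,"grip":0},{"delta_pos":[0.03,-0.0044,0],"turn":0,"grip":0},{"delta_pos":[0.032,-0.0046,0],"turn":0,"grip":0},{"delta_pos":[0.032,-0.0046,0],"turn":0,"grip":0},{"delta_pos":[0.032,-0.0046,0],"turn":0,"grip":0},{"delta_pos":[0.032,-0.0046,0],"turn":0,"grip":0},{"delta_pos":[0.032,-0.0046,0],"turn":0,"grip":0},{"delta_pos":[0.032,-0.0046,0],"turn":0,"grip":0},{"delta_pos":[0.032,-0.0046,0],"turn":0,"grip":0}]'|head -2
python3 -m inch '[{"delta_pos":[0.032,-0.0046,0],"turn":0,"grip":0},{"delta_pos":[0.032,-0.0046,0],"turn":0,"grip":0},{"delta_pos":[0.032,-0.0046,0],"turn":0,"grip":0},{"delta_pos":[0.032,-0.0046,0],"turn":0,"grip":0},{"delta_pos":[0.032,-0.0046,0],"turn":0,"grip":0},{"delta_pos":[0.032,-0.0046,0],"turn":0,"grip":0},{"delta_pos":[0.032,-0.0046,0],"turn":0,"grip":0},{"delta_pos":[0.032,-0.0046,0],"turn":0,"grip":0},{"delta_pos":[0.032,-0.0046,0],"turn":0,"grip":0},{"delta_pos":[0.032,-0.0046,0],"turn":0,"grip":0}]'|head -2
python3 -m inch '[{"delta_pos":[0.03,-0.0046,0],"turn":0,"grip":0},{"delta_pos":[0.015,-0.002,0.005],"turn":0,"grip":0},{"delta_pos":[0.005,0,0.012],"turn":0,"grip":0},{"delta_pos":[0,0,0.018],"turn":0,"grip":0},{"delta_pos":[0,0,0.018],"turn":0,"grip":0},{"delta_pos":[0,0,0.018],"turn":0,"grip":0},{"delta_pos":[0,0,0.012],"turn":0,"grip":0},{"delta_pos":[0,0,0.006],"turn":0,"grip":0},{"delta_pos":[0,0,0.004],"turn":0,"grip":0},{"delta_pos":[0,0,0.002],"turn":0,"grip":0}]'
python3 -c "from h import *;show()"
```

```text
time_s: 33.18
position: [0.5107, -0.0541, 0.2125]
time_s: 34.02
position: [0.4822, 0.2677, 0.2125]
time_s: 34.85
position: [0.4794, 0.3157, 0.1174]
tcp_rot: [-0.0, 0.726, 0.687, -0.0]
wrist_force: [0.2, 0.7, -2.0]
finger_gap: 0.0177
finger_force: 30.0
34.85 [0.4794 0.3157 0.1174] [ 0.2  0.7 -2. ] [(64, [218.1, 197.0]), (97, [205.4, 198.8]), (88, [205.3, 213.1])]
```

```bash
python3 -m inch '[{"delta_pos":[0,0,0.004],"turn":0,"grip":0},{"delta_pos":[0,0,0.004],"turn":0,"grip":0},{"delta_pos":[-0.002,0,0.003],"turn":0,"grip":0},{"delta_pos":[-0.004,0,0.003],"turn":0,"grip":0},{"delta_pos":[-0.004,0,0.002],"turn":0,"grip":0},{"delta_pos":[-0.004,0,0.002],"turn":0,"grip":0},{"delta_pos":[-0.004,0,0.002],"turn":0,"grip":0},{"delta_pos":[0,0,0],"turn":0,"grip":0},{"delta_pos":[0,0,0],"turn":0,"grip":0},{"delta_pos":[0,0,0],"turn":0,"grip":0}]' 20
python3 -m inch '[{"delta_pos":[-0.003,0,0.002],"turn":0,"grip":0},{"delta_pos":[-0.003,0,0.002],"turn":0,"grip":0},{"delta_pos":[-0.003,0,0.002],"turn":0,"grip":0},{"delta_pos":[-0.003,0,0.002],"turn":0,"grip":0},{"delta_pos":[-0.003,0,0.002],"turn":0,"grip":0},{"delta_pos":[0,0,0],"turn":0,"grip":0},{"delta_pos":[0,0,0],"turn":0,"grip":0},{"delta_pos":[0,0,0],"turn":0,"grip":0},{"delta_pos":[0,0,0],"turn":0,"grip":0},{"delta_pos":[0,0,0],"turn":0,"grip":0}]'
```

```text
time_s: 35.73
position: [0.4794, 0.2978, 0.1003]
tcp_rot: [0.001, 0.726, 0.687, 0.001]
wrist_force: [-5.1, -5.9, 19.3]
finger_gap: 0.0179
finger_force: 20.0
time_s: 36.57
position: [0.4786, 0.2829, 0.0891]
tcp_rot: [0.001, 0.726, 0.687, 0.001]
wrist_force: [0.0, -3.4, 6.7]
finger_gap: 0.0176
finger_force: 20.0
```

```bash
python3 -m inch '[{"delta_pos":[-0.002,0,0.001],"turn":0,"grip":0},{"delta_pos":[-0.002,0,0.001],"turn":0,"grip":0},{"delta_pos":[0,0,0.001],"turn":0,"grip":0},{"delta_pos":[0,0,0.001],"turn":0,"grip":0},{"delta_pos":[0,0,0],"turn":0,"grip":0},{"delta_pos":[0,0,0],"turn":0,"grip":0},{"delta_pos":[0,0,0],"turn":0,"grip":0},{"delta_pos":[0,0,0],"turn":0,"grip":0},{"delta_pos":[0,0,0],"turn":0,"grip":0},{"delta_pos":[0,0,0],"turn":0,"grip":0}]' 12
python3 -m inch '[{"delta_pos":[0,0,0],"turn":0,"grip":0},{"delta_pos":[0,0,0],"turn":0,"grip":0},{"delta_pos":[0,0,0],"turn":0,"grip":0},{"delta_pos":[0,0,0],"turn":0,"grip":0},{"delta_pos":[0,0,0],"turn":0,"grip":0},{"delta_pos":[0,0,0],"turn":0,"grip":0},{"delta_pos":[0,0,0],"turn":0,"grip":0},{"delta_pos":[0,0,0],"turn":0,"grip":0},{"delta_pos":[0,0,0],"turn":0,"grip":0},{"delta_pos":[0,0,0],"turn":0,"grip":0}]' 4
```

```text
time_s: 37.4
position: [0.4774, 0.2793, 0.0838]
tcp_rot: [-0.0, 0.726, 0.687, -0.0]
wrist_force: [-0.4, -0.2, 0.3]
finger_gap: 0.0179
finger_force: 12.0
time_s: 38.23
position: [0.4775, 0.2792, 0.0839]
tcp_rot: [-0.0, 0.726, 0.687, -0.0]
wrist_force: [-0.0, 0.3, -1.7]
finger_gap: 0.0178
finger_force: 4.0
```

```bash
python3 -m inch '[{"delta_pos":[0,0,0.001],"turn":0,"grip":0},{"delta_pos":[0,0,0.001],"turn":0,"grip":0},{"delta_pos":[0,0,0],"turn":0,"grip":0},{"delta_pos":[0,0,0],"turn":0,"grip":0.25},{"delta_pos":[0,0,0],"turn":0,"grip":0.3},{"delta_pos":[0,0,0],"turn":0,"grip":0.4},{"delta_pos":[0,0,0],"turn":0,"grip":0.5},{"delta_pos":[0,0,0],"turn":0,"grip":0.5},{"delta_pos":[0,0,0],"turn":0,"grip":0.5},{"delta_pos":[0,0,0],"turn":0,"grip":0.5}]'
python3 -m inch '[{"delta_pos":[0,0,-0.004],"turn":0,"grip":0.5},{"delta_pos":[0,0,-0.01],"turn":0,"grip":0.5},{"delta_pos":[0,0,-0.02],"turn":0,"grip":0.5},{"delta_pos":[0,0,-0.03],"turn":0,"grip":0.5},{"delta_pos":[0,0,-0.03],"turn":0,"grip":0.5},{"delta_pos":[0,0,-0.03],"turn":0,"grip":0.5},{"delta_pos":[-0.01,0,-0.02],"turn":0,"grip":0.5},{"delta_pos":[-0.02,0,0],"turn":0,"grip":0.5},{"delta_pos":[-0.03,0,0],"turn":0,"grip":0.5},{"delta_pos":[-0.03,0,0],"turn":0,"grip":0.5}]'
python3 -m inch '[{"delta_pos":[-0.035,0,0],"turn":0,"grip":0.5},{"delta_pos":[-0.035,0,0],"turn":0,"grip":0.5},{"delta_pos":[-0.035,0,0],"turn":0,"grip":0.5},{"delta_pos":[-0.035,0,0],"turn":0,"grip":0.5},{"delta_pos":[-0.035,0,0],"turn":0,"grip":0.5},{"delta_pos":[-0.035,0,0],"turn":0,"grip":0.5},{"delta_pos":[-0.03,0,0],"turn":0,"grip":0.5},{"delta_pos":[-0.01,0,0],"turn":0,"grip":0.5},{"delta_pos":[0,0,0],"turn":0,"grip":0.5},{"delta_pos":[0,0,0],"turn":0,"grip":0.5}]'
python3 - <<'E'
from h import *
show()
b=r.read_camera("scene")[:,:,::-1]; cv2.imwrite("pics/f.png",b[120:320,120:560].repeat(1,0)); 
c=cv2.resize(b[120:320,120:560],(792,360),interpolation=cv2.INTER_CUBIC); cv2.imwrite("pics/final.png",c)
E
```

```text
time_s: 39.07
position: [0.4775, 0.2792, 0.0819]
tcp_rot: [0.0, 0.726, 0.687, 0.0]
wrist_force: [-0.6, 0.5, 0.1]
finger_gap: 0.0444
finger_force: 0.0
time_s: 39.9
position: [0.4722, 0.1887, 0.2271]
tcp_rot: [0.0, 0.726, 0.688, 0.001]
wrist_force: [1.3, -0.5, 0.9]
finger_gap: 0.0444
finger_force: 0.0
time_s: 40.73
position: [0.4588, -0.0597, 0.2263]
tcp_rot: [0.0, 0.727, 0.687, 0.0]
wrist_force: [-0.1, 0.7, -0.3]
finger_gap: 0.0438
finger_force: 0.0
40.7333 [ 0.4588 -0.0597  0.2263] [-0.1  0.7 -0.3] [(66, [218.0, 197.2]), (94, [205.2, 198.7]), (86, [205.2, 213.0])]
```

View pics/final.png

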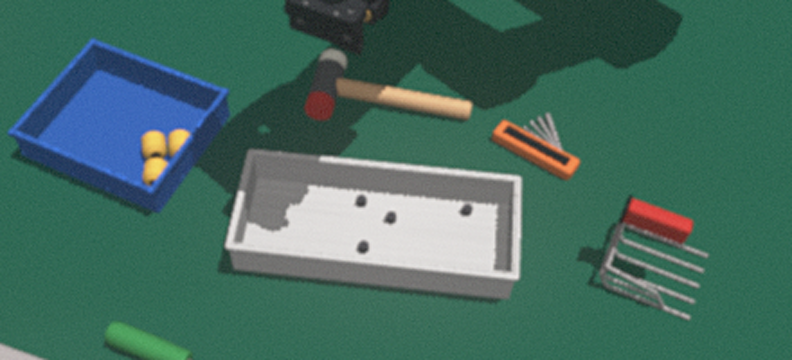

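The final view shows three buffers in the tray at (165,155), the scoop upright at (650,255), and four slugs. The fifth should be behind the front wall, so I'll check it in the top view and then hand in.

Run:
```python
from h import *
o=np.array([.5555,-.0069]);x=np.array([-.2689,.9632]);y=np.array([-.9632,-.2689])
im=r.read_camera("top")[:,:,::-1]; bh=cv2.morphologyEx(im.max(2),cv2.MORPH_BLACKHAT,np.ones((11,11),np.uint8))
k,_,st,ce=cv2.connectedComponentsWithStats((bh>40).astype(np.uint8)); ok=False
for i in range(1,k):
    p=plane("top",*ce[i],.01)[:2]-o; u,v=p@x,p@y
    if abs(u)<.15 and abs(v)<.06 and 5<st[i,4]<80: print(st[i,4],u.round(3),v.round(3)); ok|=abs(u-.098)<.012 and abs(v+.044)<.012
print(ok)
if ok: print(r.close_job())
```

```text
21 -0.011 -0.023
24 0.098 -0.044
22 -0.044 -0.0
44 -0.034 0.044
20 0.016 0.019
33 -0.065 0.046
22 0.098 0.04
True
the job is handed in; nothing more can be done
None
```

The job is handed in at about 41 s: all three buffers are in the blue tray, all five slugs are still in the pan, and the scoop stands upright on the bare bench, clear of the pan and tray.

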